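# Feel the end float of a bench pump's shaft and lock it mid-float

### The arm

A 7-joint arm with a two-finger parallel gripper is mounted at the origin on the work surface. World frame = base frame: x ahead of the robot, y to its left, z up, the work surface at z = 0. Lengths are in m, angles in rad, forces in N, time in s.
With the tool pointing down it reaches from about 0.4 to 0.85 m from the base axis. Payload 4.5 kg.
Tool frame: the origin (TCP) lies on the mounting face of the last link; the fingertips stand 173 mm ahead of it and the grasp point (between the pads) lies 155 mm ahead of it; z points along the fingers, y is the direction in which the jaws open and shut (so a half turn about z gives the same grasp; the last joint's range is limited). The gripper opens to 85 mm and grips with 20 to 120 N. Pads are 22 mm wide; open, the fingers measure 114 mm over their backs; the gripper's body (76 mm by 85 mm) begins 54 mm behind the grasp point. The pads swing forward as they close: fully open they stand 13 mm farther back than shut.
Start: joints at [-1.139, 0.689, -0.195, 1.565, 0.157, 0.902, -0.215], TCP at [0.242, 0.576, 0.405] pointing down, gripper open.
Joint ranges: [-3.01, 3.01], [-0.46, 2.08], [-1.47, 1.51], [0.13, 2.56], [-1, 4.14], [0.04, 2.09], [-2.66, 2.66]. Speed limits (rad/s): [2.57, 2.57, 3.14, 3.14, 3.14, 3.14, 3.14].

### API

Orientations are given as [roll, pitch, yaw] about the fixed x, y, z axes, in that order (R = Rz(yaw) Ry(pitch) Rx(roll)).
In Python, from cell import bot gives the robot as it stands.
- The arm moves only by the shell command python3 -m jog 'ROWS' [OPENING] [FORCE]. ROWS is a JSON object of lists of equal length, an entry for each row: "dp": the shift along the tool's x, y, z in cm, a list of three; "dr": the turn, a rotation vector about the tool's x, y, z in degrees, a list of three. In form: {"dp": [[dx, dy, dz], ...], "dr": [[ax, ay, az], ...]}. A call has 1 to 20 rows; each row shifts and turns the commanded pose from where the row before left it, along the tool's axes as they then stand; what a row does not reach is not made up. A row lasts 1/10 s, in which the tool goes at most 50 mm and 8.59 degrees, less where a joint would pass 70% of its speed; a pose out of reach is approached as far as the arm can. A call with a gripper value outside its range is refused whole. OPENING is the gripper command: -1 is fully open, 1 is shut, values between are in proportion, set as the call begins (- or left out, the last holds). The fingers move at their own pace and stop on an object; FORCE is the grip in N (left out, the last holds). Time passes only in rows, so rows that do not move let the fingers close. It gives the time, the measured TCP pose, the force and the opening at its end, in the units of the state.
- bot.observe(): the state, without advancing time (a new reading comes with each control period).
- bot.get_image(name): name is "side" or "top" or "wrist"; returns (picture, depth): 384x512x3 uint8, red, green, blue; 384x512 float32, m along the optical axis (not along the pixel's ray), 0 where there is no reading.
- bot.calibration(name): a dict with "intrinsics" (3x3 intrinsics, pixels), "R" (3x3) and "t" (3): a world point X has camera coordinates R X + t. Camera axes: x right, y down, z forward; pixel columns grow to the right and rows downward; lengths in m; the calibration is good to about 2 mm. The wrist camera is an equidistant fisheye: a pixel r from the principal point sees the ray r / f radians off the axis. A picture is of the moment at which its call begins: read the wrist's pose just before it. calibration takes no time and is no camera call; for the wrist camera it gives the pose at the moment of the call.
- bot.finish_job(): hands the job in, once; it reports no verdict.
The state is a dict: "time": time; "joint_positions": joint angles; "qvel": joint speeds; "effort": joint torques, N m; "eef_pos": TCP position; "orientation": TCP orientation; "ft_force": force on the tool from outside, world axes, zero at the start; "moment": the same for the moment, N m; "finger_gap": finger opening in m.
Only numpy, scipy, OpenCV 4.12 (cv2) and the standard library are available. Lean on these libraries where they do the work, as an engineer would, in place of code of your own. Each camera call takes 0.05 s, during which the arm holds its last target.

### The job

Check the end float of the green bench pump's shaft: by its black and red knob, push the shaft in until it leans on its inner stop with about 8 N, then pull it out until it leans on its outer stop just as hard, never loading it beyond 14 N either way. Then bring the shaft to the middle between the two stops you felt, press the yellow locking pin on top of the pump right down so that it locks the shaft there, and let go, leaving the other things on the bench in place.

Things in the scene. Friction and masses are not known exactly. Their poses are not given: they have to be found in the camera images.
- pump: Green bench pump, fixed. Origin on the bench under the housing's centre, z up. Shaft along its x axis, 85 mm up; knob end at -x, so +x is pushing in. Housing 120 x 100 mm (x, y), top at 112 mm; round boss on the front to x = -70 mm; base plate 12 mm thick, x -140 to 100, y +-65 mm. Stops are hidden inside, 10 to 14 mm apart; the shaft slides between them with about 2 N friction.
- knob_grip (a point): Knob's centre, on the shaft axis, 114 to 140 mm (at the start) before the pump's origin. Black waist 38 mm diameter, 30 mm long, between red flanges 48 mm diameter, 4 mm thick. Clamped tight on the 14 mm shaft, but at a place differing by 8 mm either way from start to start, and the shaft starts anywhere in its float: the knob's position does not tell where the stops are.
- cartridge (a joint): Load on the shaft, shown by the orange needle on the housing's top (white strip, red marks 6 mm each side of rest). The cartridge with both stops and the shaft sits between springs, 2.5 N per mm both ways, so the knob gives by this distance. m: 0 unloaded, positive pushed in (pump +x), negative pulled out.
- lock (a joint): Locking pin, m: 0 up (start), 0.011 fully down. Slides straight down with about 3 N and stays where left. Its flat tip enters a groove in the shaft, inside the housing, only with the unloaded shaft within about 2 mm of the middle of its float; otherwise it stops after about 2 mm: do not force it, centre the shaft.
- lock_top (a point): Centre of the top face of the locking pin's yellow cap, 26 mm diameter, 10 mm thick; at the start 138 mm above the bench (26 mm above the housing), at pump x = 10, y = 0 mm.
- spare_bearing: loose bystander, leave it where it stands; steel ring lying flat, 42 mm outside, 14 mm thick; origin at the underside's centre.
- spanner: loose bystander, leave it where it stands; steel spanner lying flat, 150 mm long along its x; origin under its middle.
- wash_bottle: loose bystander, leave it where it stands; white bottle with a blue cap, 64 mm diameter, 170 mm tall; origin under its centre.
- reagent_jar: loose bystander, leave it where it stands; amber jar with a black cap, 72 mm diameter, 120 mm tall; origin under its centre.
- beaker: loose bystander, leave it where it stands; clear beaker, 72 mm diameter, 90 mm tall; origin under its centre.
- grease_tin: loose bystander, leave it where it stands; plain metal tin, 60 mm diameter, 50 mm tall; origin under its centre.
- screwdriver: loose bystander, leave it where it stands; screwdriver lying flat, 170 mm long along its x; origin under its middle.

How it is judged:
On the way, in this order (a step that is already met when the one before it is completed fails the run):
1. the shaft is pushed in and leans on its inner stop with more than 5 N (value of joint cartridge above 0.002 m), for 0.2 s.
2. the shaft is pulled out and leans on its outer stop with more than 5 N (value of joint cartridge below -0.002 m), for 0.2 s.
3. the locking pin is pressed down into the shaft's groove (value of joint lock above 0.008 m), for 0.2 s.
At the end, for the whole second after the job is handed in: The locking pin is down by more than 8 mm (possible only with the shaft within about 2 mm of the middle of its float) and the shaft is unloaded (load needle within 1.5 mm of rest) (value of joint lock above 0.008 m and value of joint cartridge between -0.0015 and 0.0015 m); the robot touches nothing.
It fails at once if the shaft is loaded beyond 16 N (needle more than 6.4 mm from rest) (value of joint cartridge above 0.0064 m or value of joint cartridge below -0.0064 m).
It fails at once if a bystander is shifted by more than 30 mm (distance of any of spare_bearing, spanner, wash_bottle, reagent_jar, beaker, grease_tin, screwdriver from where it was at the start of the episode above 0.03 m).
It also fails if it takes over 58 s, if anything falls off the work surface, if the arm or the gripper's body presses on something with over 40 N, if the wrist force passes 120 N, or if a joint passes its speed limit or range.

## Working session

There is one attempt and no reset: what is moved stays moved. The work goes in short steps, Python scripts to look and compute and a shell command to move; the robot and the scene stay as the last step left them, time stands still between calls to the robot, and variables do not carry over. Pictures are saved under pics/ and viewed, and the job is handed in when it is done.

```bash
ls; mkdir -p pics
python3 - <<'E'
from cell import bot
import cv2,numpy as np
s=bot.observe()
print({k:np.round(v,3).tolist() for k,v in s.items()})
for n in ["side","top"]:
    p,d=bot.get_image(n); cv2.imwrite(f"pics/{n}0.png",p[:,:,::-1]); np.save(f"pics/{n}0.npy",d)
    c=bot.calibration(n); print(n,{k:np.round(v,3).tolist() for k,v in c.items()})
E
```

```text
pics
{'time': 0.0, 'joint_positions': [-1.139, 0.69, -0.194, 1.566, 0.157, 0.903, -0.215], 'qvel': [-0.0, 0.0, 0.001, -0.0, -0.001, 0.0, -0.0], 'effort': [0.0, -53.961, -1.266, -15.855, 0.009, 0.009, -0.0], 'eef_pos': [0.242, 0.576, 0.404], 'orientation': [-3.14, 0.0, 2.744], 'ft_force': [1.225, -0.181, 0.991], 'moment': [0.017, -0.032, 0.081], 'finger_gap': 0.085}
side {'intrinsics': [[363.756, 0.0, 257.983], [0.0, 363.756, 188.399], [0.0, 0.0, 1.0]], 'R': [[0.959, -0.282, 0.018], [-0.157, -0.587, -0.794], [0.234, 0.759, -0.608]], 't': [-0.489, 0.16, 1.031]}
top {'intrinsics': [[393.164, 0.0, 258.415], [0.0, 393.164, 187.465], [0.0, 0.0, 1.0]], 'R': [[-0.026, -1.0, -0.017], [-0.991, 0.028, -0.134], [0.134, 0.013, -0.991]], 't': [0.028, 0.53, 1.242]}
```

View pics/side0.png

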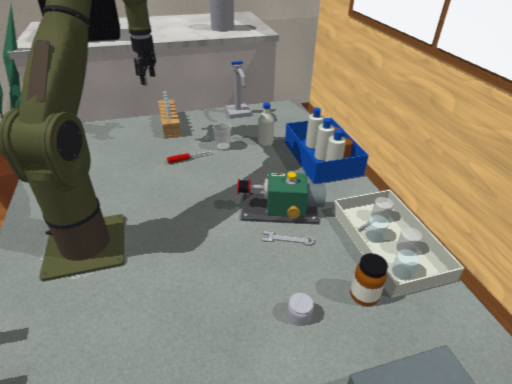

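View pics/top0.png

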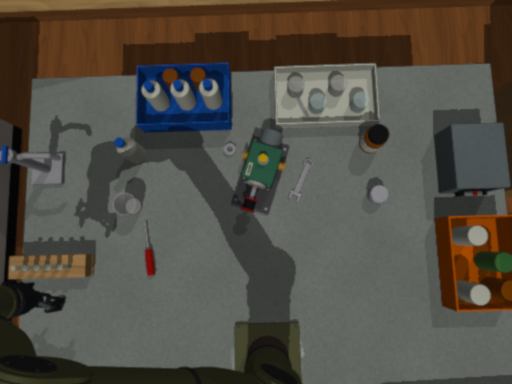

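```bash
cat > h.py <<'E'
from cell import bot
import numpy as np,cv2
def deproj(n,u,v,d):
    c=bot.calibration(n);K=np.array(c["intrinsics"]);R=np.array(c["R"]);t=np.array(c["t"])
    u=np.asarray(u,float);v=np.asarray(v,float)
    P=np.stack([(u-K[0,2])/K[0,0]*d,(v-K[1,2])/K[1,1]*d,d],-1)
    return (P-t)@R
def proj(n,X):
    c=bot.calibration(n);K=np.array(c["intrinsics"]);R=np.array(c["R"]);t=np.array(c["t"])
    p=np.atleast_2d(X)@R.T+t; p=p@K.T; return p[:,:2]/p[:,2:]
E
python3 - <<'E'
from h import *
for n,b in [("top",(225,115,300,225)),("side",(230,160,335,230))]:
    p=cv2.imread(f"pics/{n}0.png");d=np.load(f"pics/{n}0.npy")
    x0,y0,x1,y1=b
    cv2.imwrite(f"pics/{n}0z.png",cv2.resize(p[y0:y1,x0:x1],None,fx=5,fy=5,interpolation=cv2.INTER_CUBIC))
    hsv=cv2.cvtColor(p,cv2.COLOR_BGR2HSV)
    vv,uu=np.mgrid[:384,:512]; box=(uu>x0)&(uu<x1)&(vv>y0)&(vv<y1)&(d>0)
    H,S,V=[hsv[...,i].astype(int) for i in range(3)]
    for name,m in dict(green=(H>55)&(H<95)&(S>90),yellow=(H>22)&(H<33)&(S>150)&(V>120),red=((H<6)|(H>174))&(S>130)).items():
        m=m&box; X=deproj(n,uu[m],vv[m],d[m])
        print(n,name,m.sum(),np.median(X,0).round(4),X.min(0).round(3),X.max(0).round(3))
        np.save(f"pics/{n}_{name}.npy",X)
    if n=="top":
        X=np.load("pics/top_green.npy");X=X[(X[:,2]>.105)&(X[:,2]<.125)]
        r=cv2.minAreaRect((X[:,:2]*1000).astype(np.float32));print(r,len(X))
E
```

```text
top green 980 [ 0.5947 -0.0045  0.1115] [ 0.527 -0.06   0.011] [0.668 0.062 0.119]
top yellow 51 [ 0.6071 -0.0036  0.1379] [ 0.597 -0.013  0.131] [0.619 0.008 0.143]
top red 78 [0.4726 0.046  0.1021] [0.45  0.018 0.009] [0.507 0.068 0.114]
((598.1239624023438, 0.6715545654296875), (99.5746841430664, 120.628173828125), 71.04328155517578) 961
side green 1320 [ 0.5821 -0.0383  0.0974] [ 0.528 -0.068 -0.004] [0.741 0.163 0.115]
side yellow 47 [ 0.6082 -0.0088  0.1376] [ 0.598 -0.054 -0.003] [0.701 0.192 0.14 ]
side red 61 [0.4636 0.0303 0.0963] [ 0.449  0.016 -0.002] [0.534 0.183 0.108]
```

View pics/top0z.png

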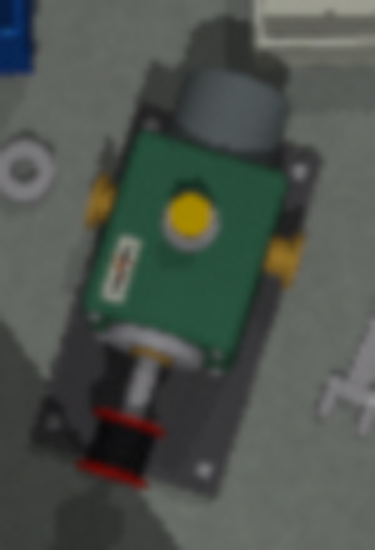

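View pics/side0z.png

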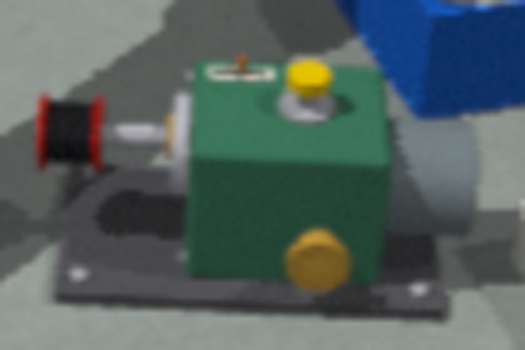

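```bash
cat >> h.py <<'E'
YAW=np.deg2rad(-18.96); O=np.array([0.598,0.0007])
ex=np.array([np.cos(YAW),np.sin(YAW)]);ey=np.array([-ex[1],ex[0]])
def topump(X):
    X=np.atleast_2d(X);q=X[:,:2]-O;return np.c_[q@ex,q@ey,X[:,2]]
def toworld(P):
    P=np.atleast_2d(P);return np.c_[O+P[:,:1]*ex+P[:,1:2]*ey,P[:,2]]
from scipy.spatial.transform import Rotation as Rn
def rel(target_pump, yaw_off=np.pi, z=None):
    """tool-frame dp (cm) and dr(deg) to get TCP to pump-frame point, tool down"""
    s=bot.observe();R=Rn.from_euler('xyz',s["orientation"])
    X=toworld(target_pump)[0]; dp=R.inv().apply(X-np.array(s["eef_pos"]))*100
    Rt=Rn.from_euler('xyz',[np.pi,0,YAW+yaw_off])
    dr=np.rad2deg((R.inv()*Rt).as_rotvec())
    print("t",s["time"],"pump TCP",(topump(s["eef_pos"])[0]*1000).round(2),"dp",dp.round(3),"dr",dr.round(2),"F",np.array(s["ft_force"]).round(2),"Fpump",(np.array(s["ft_force"][:2])@np.c_[ex,ey]).round(2),"gap",s["finger_gap"])
E
python3 - <<'E'
from h import *
for n in ("top","side"):
    P=topump(np.load(f"pics/{n}_red.npy"));P=P[P[:,2]>.06]
    x=P[:,0]; m=np.median(x); print(n,len(P)); 
    for g in (x<np.mean([x.min(),x.max()]),): print(np.median(P[g],0),np.median(P[~g],0),P.min(0),P.max(0))
    print("lock",np.median(topump(np.load(f"pics/{n}_yellow.npy")),0))
# silhouettes
for x in(-.105,-.11,-.115,-.12,-.125,-.13,-.135,-.14,-.145,-.15): 
    a=proj("top",toworld([[x,.024,.085],[x,-.024,.085],[x,0,.109]]));b=proj("side",toworld([[x,0,.109],[x,0,.061]]));print(x,a.round(1).tolist(),b.round(1).tolist())
rel([-.13,0,.404])
E
```

```text
top 72
[-0.14963174  0.00102997  0.10193982] [-0.11779078 -0.00180159  0.10381139] [-0.15234716 -0.0212801   0.07509034] [-0.11424004  0.02075784  0.11385825]
lock [1.07256165e-02 1.29846901e-04 1.37861591e-01]
side 57
[-0.14622775 -0.01582117  0.09827407] [-0.11383403 -0.01482473  0.09926131] [-0.14916813 -0.02473022  0.06956578] [-0.11272176  0.00934839  0.10822371]
lock [ 0.01435983 -0.00586552  0.13756042]
-0.105 [[244.3, 193.5], [259.0, 198.0], [251.4, 194.9]] [[251.9, 180.1], [251.8, 192.5]]
-0.11 [[243.8, 195.0], [258.5, 199.6], [250.9, 196.4]] [[250.3, 180.1], [250.2, 192.5]]
-0.115 [[243.3, 196.5], [258.0, 201.1], [250.4, 198.0]] [[248.6, 180.0], [248.6, 192.4]]
-0.12 [[242.9, 198.0], [257.5, 202.6], [249.9, 199.5]] [[247.0, 179.9], [247.0, 192.3]]
-0.125 [[242.4, 199.6], [257.1, 204.1], [249.4, 201.1]] [[245.4, 179.9], [245.4, 192.3]]
-0.13 [[241.9, 201.1], [256.6, 205.7], [248.9, 202.6]] [[243.7, 179.8], [243.8, 192.2]]
-0.135 [[241.4, 202.6], [256.1, 207.2], [248.4, 204.2]] [[242.1, 179.7], [242.2, 192.1]]
-0.14 [[240.9, 204.1], [255.6, 208.7], [247.9, 205.8]] [[240.4, 179.7], [240.6, 192.1]]
-0.145 [[240.4, 205.7], [255.1, 210.3], [247.4, 207.3]] [[238.8, 179.6], [239.0, 192.0]]
-0.15 [[239.9, 207.2], [254.6, 211.8], [246.9, 208.9]] [[237.2, 179.5], [237.4, 191.9]]
t 0.1 pump TCP [-523.56  428.33  403.95] dp [-42.126 -40.112   0.071] dr [-0.1   0.   -3.83] F [-0.08 -0.86 -1.05] Fpump [ 0.2  -0.84] gap 0.08569211281097608
```

```bash
python3 -m jog '{"dp":[[-1,-1,0],[-2.1,-2,0],[-2.2,-2.1,0],[-2.2,-2.1,0],[-2.2,-2.1,0],[-2.2,-2.1,0],[-2.2,-2.1,0],[-2.2,-2.1,0],[-2.2,-2.1,0],[-2.2,-2.1,0],[-2.2,-2.1,0],[-2.2,-2.1,0],[-2.2,-2.1,0],[-2.2,-2.1,0],[-2.2,-2.1,0],[-2.2,-2.1,0],[-2.2,-2.1,0],[-2.2,-2.1,0],[-2.2,-2.1,0],[-1.6,-1.5,0]],"dr":[[0,0,0],[0,0,0],[0,0,0],[0,0,0],[0,0,0],[0,0,0],[0,0,0],[0,0,0],[0,0,0],[0,0,0],[0,0,0],[0,0,0],[0,0,0],[0,0,0],[0,0,0],[0,0,0],[0,0,0],[0,0,0],[0,0,0],[0,0,0]]}' -1; python3 -c "
from h import *
rel([-.132,0,.30])"
```

```text
time: 2.1
eef_pos: [0.475, 0.0403, 0.4044]
orientation: [-3.141, -0.0, 2.742]
ft_force: [0.4, 0.4, -0.6]
finger_gap: 0.0856
t 2.1 pump TCP [-129.22   -2.53  404.42] dp [ 0.293  0.242 10.442] dr [-0.05 -0.01 -3.96] F [ 0.37  0.4  -0.65] Fpump [0.22 0.5 ] gap 0.08556339589847846
```

```bash
python3 -m jog '{"dp":[[0.3,0.24,1],[0,0,2],[0,0,2],[0,0,1],[0,0,0],[0,0,0]],"dr":[[0,0,-2],[0,0,-1.9],[0,0,0],[0,0,0],[0,0,0],[0,0,0]]}'
python3 - <<'E'
from h import *
rel([-.132,0,.235])
c=bot.calibration("wrist")
p,d=bot.get_image("wrist"); cv2.imwrite("pics/w1.png",p[:,:,::-1]);np.save("pics/w1.npy",d)
print({k:np.round(v,4).tolist() for k,v in c.items()})
import json;json.dump({k:np.array(v).tolist() for k,v in c.items()},open("pics/w1.json","w"))
E
```

```text
time: 2.7
eef_pos: [0.4727, 0.0464, 0.3449]
orientation: [3.141, -0.0, 2.813]
ft_force: [-0.8, 0.8, 0.2]
finger_gap: 0.0858
t 2.7 pump TCP [-133.33    2.47  344.87] dp [-0.133 -0.249 10.987] dr [ 0.01 -0.    0.12] F [-0.76  0.85  0.18] Fpump [-0.99  0.55] gap 0.08582881880606065
{'intrinsics': [[297.3186, 0.0, 259.2543], [0.0, 297.3186, 189.5409], [0.0, 0.0, 1.0]], 'R': [[0.3231, 0.9464, 0.0004], [0.9102, -0.3109, 0.2735], [0.259, -0.088, -0.9619]], 't': [-0.1965, -0.4358, 0.2027]}
```

View pics/w1.png

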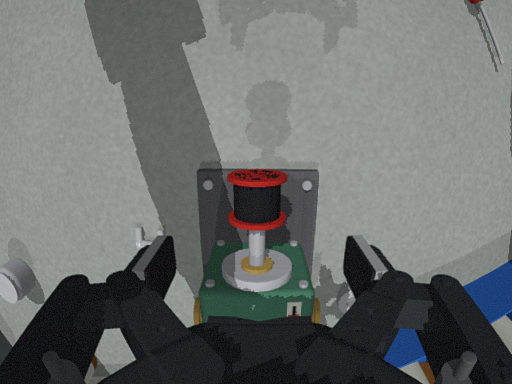

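Run:
```python
from h import *
import json
c={k:np.array(v) for k,v in json.load(open("pics/w1.json")).items()}
p=cv2.imread("pics/w1.png");d=np.load("pics/w1.npy")
vv,uu=np.mgrid[:384,:512]
K=c["intrinsics"];x=(uu-K[0,2])/K[0,0];y=(vv-K[1,2])/K[1,1];r=np.hypot(x,y)+1e-9
k=np.tan(r)/r
P=np.stack([x*k*d,y*k*d,d],-1)
X=(P-c["t"])@c["R"]
h=cv2.cvtColor(p,cv2.COLOR_BGR2HSV).astype(int);H,S,V=h[...,0],h[...,1],h[...,2]
box=(uu>220)&(uu<295)&(vv>160)&(vv<235)
red=box&((H<6)|(H>174))&(S>130)
q=topump(X[red]);hi=q[:,2]>.07;q=q[hi]
m=q[:,0]<-.131
for g in (q[m],q[~m]): print(len(g),np.percentile(g,[2,50,98],axis=0).round(4).tolist(), g[g[:,2]>.1].mean(0))
bl=box&(V<60)&(uu>236)&(uu<278)&(vv>188)&(vv<208)
b=topump(X[bl]);print("black",np.percentile(b,[2,50,98],axis=0).round(4).tolist())
g=(vv>240)&(vv<325)&(uu>195)&(uu<325)&(H>55)&(H<95)&(S>90)
G=X[g];G=G[(G[:,2]>.108)&(G[:,2]<.116)];print(np.percentile(topump(G),[1,50,99],axis=0))
```

```text
843 [[-0.1499, -0.0208, 0.0708], [-0.1494, -0.0001, 0.0984], [-0.1439, 0.0216, 0.1093]] [-0.14818759  0.0002372   0.10641941]
522 [[-0.1165, -0.0221, 0.0804], [-0.1151, 0.0006, 0.1029], [-0.1119, 0.0226, 0.1093]] [-1.14349419e-01  2.10327297e-05  1.05395737e-01]
black [[-0.1424, -0.0147, 0.0956], [-0.1349, 0.0006, 0.1021], [-0.1273, 0.0159, 0.1047]]
[[-0.0563107  -0.0476782   0.10827204]
 [-0.04535388 -0.00375559  0.11187624]
 [-0.02688258  0.04691183  0.11347907]]
```

```bash
python3 -m jog '{"dp":[[-0.23,-0.25,1],[0,0,2],[0,0,2],[0,0,2],[0,0,2],[0,0,1.6],[0,0,0.4],[0,0,0],[0,0,0],[0,0,0]],"dr":[[0,0,0.1],[0,0,0],[0,0,0],[0,0,0],[0,0,0],[0,0,0],[0,0,0],[0,0,0],[0,0,0],[0,0,0]]}'; python3 -c "
from h import *
rel([-.131,0,.235])
p,d=bot.get_image('wrist');cv2.imwrite('pics/w2.png',p[:,:,::-1])"
```

```text
time: 3.75
eef_pos: [0.4744, 0.0428, 0.2355]
orientation: [3.141, 0.001, 2.81]
ft_force: [-0.3, 0.1, -0.6]
finger_gap: 0.0852
t 3.75 pump TCP [-130.58   -0.4   235.45] dp [0.042 0.039 0.045] dr [ 0.05  0.08 -0.05] F [-0.33  0.1  -0.62] Fpump [-0.35 -0.02] gap 0.08518256820533905
```

View pics/w2.png

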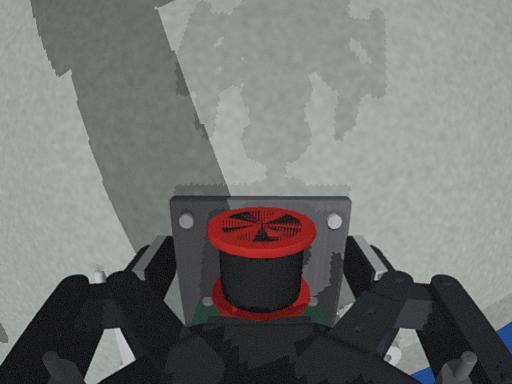

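Fingers (columns ~150 and ~365) straddle the waist, centred at column ~262. Closing.

```bash
python3 -m jog '{"dp":[[0,0,0],[0,0,0],[0,0,0],[0,0,0],[0,0,0],[0,0,0],[0,0,0],[0,0,0],[0,0,0],[0,0,0],[0,0,0],[0,0,0]],"dr":[[0,0,0],[0,0,0],[0,0,0],[0,0,0],[0,0,0],[0,0,0],[0,0,0],[0,0,0],[0,0,0],[0,0,0],[0,0,0],[0,0,0]]}' 1 50
python3 - <<'E'
from h import *
rel([-.131,0,.235])
for n in ("wrist","side","top"):
    p,d=bot.get_image(n);p=p[:,:,::-1]
    cv2.imwrite(f'pics/{n}3.png',p if n=="wrist" else cv2.resize(p[155:230,230:335] if n=="side" else p[115:225,225:300],None,fx=5,fy=5,interpolation=cv2.INTER_CUBIC))
E
```

```text
time: 5.0
eef_pos: [0.4744, 0.0434, 0.235]
orientation: [3.14, 0.001, 2.811]
ft_force: [0.0, 1.2, 4.9]
finger_gap: 0.0367
t 5.0 pump TCP [-1.3077e+02  1.7000e-01  2.3503e+02] dp [ 0.023 -0.017  0.003] dr [0.09 0.06 0.  ] F [0.04 1.16 4.87] Fpump [-0.34  1.12] gap 0.03670248023963529
```

View pics/wrist3.png

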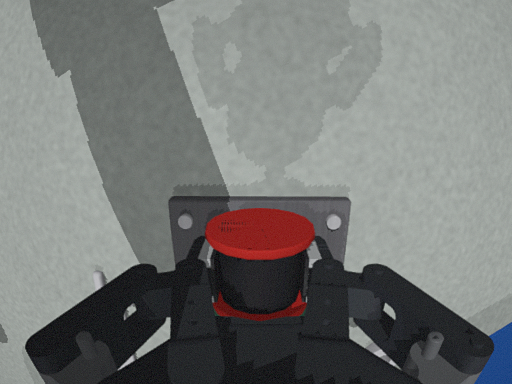

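View pics/side3.png

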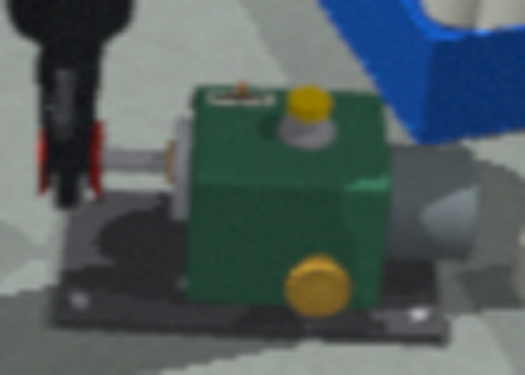

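View pics/top3.png

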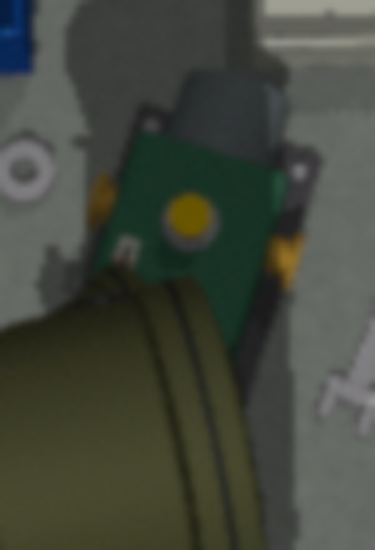

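```bash
cat >> h.py <<'E'
def fx(k=6):
    L=[]
    for i in range(k):
        s=bot.observe();L.append([*topump(s["eef_pos"])[0]*1000,*(np.array(s["ft_force"][:2])@np.c_[ex,ey]),s["ft_force"][2]])
        p,d=bot.get_image("side")
    L=np.array(L);cv2.imwrite(f"pics/s_{bot.observe()['time']:.2f}.png",cv2.resize(p[155:230,230:335][:,:,::-1],None,fx=5,fy=5,interpolation=cv2.INTER_CUBIC))
    print("t",s["time"],"x,y,z mm",L[:,:3].mean(0).round(2),"F pump",L[:,3:].mean(0).round(2),"std",L[:,3].std().round(2),"moment",np.round(s["moment"],2),"gap",round(s["finger_gap"],4))
E
python3 -c "
from h import *
fx()"
python3 -m jog '{"dp":[[-0.05,0,0],[-0.05,0,0],[-0.05,0,0],[-0.05,0,0],[-0.05,0,0],[-0.05,0,0]],"dr":[[0,0,0],[0,0,0],[0,0,0],[0,0,0],[0,0,0],[0,0,0]]}'; python3 -c "
from h import *
fx(4)"
```

```text
t 5.4 x,y,z mm [-1.3076e+02  1.4000e-01  2.3503e+02] F pump [-0.35  1.9   5.53] std 0.73 moment [ 0.42  0.01 -0.08] gap 0.0366
time: 6.05
eef_pos: [0.4767, 0.0426, 0.235]
orientation: [3.14, -0.0, 2.811]
ft_force: [-1.4, 2.6, 7.4]
finger_gap: 0.0369
t 6.2 x,y,z mm [-1.2824e+02  1.6000e-01  2.3501e+02] F pump [-1.84  2.03  6.75] std 0.26 moment [ 0.59  0.23 -0.07] gap 0.0369
```

```bash
python3 -m jog '{"dp":[[-0.05,0,0],[-0.05,0,0],[-0.05,0,0],[-0.05,0,0]],"dr":[[0,0,0],[0,0,0],[0,0,0],[0,0,0]]}'; python3 -c "
from h import *
fx(4)"
```

```text
time: 6.65
eef_pos: [0.4786, 0.0419, 0.235]
orientation: [3.14, -0.0, 2.811]
ft_force: [-2.3, 2.8, 7.3]
finger_gap: 0.0369
t 6.8 x,y,z mm [-1.2623e+02  1.7000e-01  2.3502e+02] F pump [-2.15  1.66  7.  ] std 0.58 moment [ 0.59  0.18 -0.05] gap 0.0365
```

Sliding at constant ~2 N; continue.

```bash
python3 -m jog '{"dp":[[-0.05,0,0],[-0.05,0,0],[-0.05,0,0],[-0.05,0,0]],"dr":[[0,0,0],[0,0,0],[0,0,0],[0,0,0]]}'; python3 -c "
from h import *
fx(4)"
```

```text
time: 7.25
eef_pos: [0.4805, 0.0413, 0.235]
orientation: [3.14, -0.0, 2.811]
ft_force: [-1.0, 2.2, 6.6]
finger_gap: 0.0367
t 7.4 x,y,z mm [-1.2424e+02  1.6000e-01  2.3503e+02] F pump [-1.79  1.9   6.67] std 0.19 moment [ 0.59  0.21 -0.09] gap 0.0373
```

```bash
python3 -m jog '{"dp":[[-0.05,0,0],[-0.05,0,0],[-0.05,0,0],[-0.05,0,0]],"dr":[[0,0,0],[0,0,0],[0,0,0],[0,0,0]]}'; python3 -c "
from h import *
fx(4)"
```

```text
time: 7.85
eef_pos: [0.4824, 0.0406, 0.235]
orientation: [3.14, -0.0, 2.811]
ft_force: [-0.9, 3.1, 6.6]
finger_gap: 0.037
t 8.0 x,y,z mm [-1.2223e+02  1.6000e-01  2.3503e+02] F pump [-1.92  2.32  6.61] std 0.19 moment [ 0.57  0.16 -0.05] gap 0.0369
```

```bash
ls pics/s_*;
python3 -m jog '{"dp":[[-0.05,0,0],[-0.05,0,0],[-0.05,0,0],[-0.05,0,0]],"dr":[[0,0,0],[0,0,0],[0,0,0],[0,0,0]]}'; python3 -c "
from h import *
fx(4)"; cp $(ls -t pics/s_*|head -1) pics/sA.png
```

```text
pics/s_5.45.png
pics/s_6.25.png
pics/s_6.85.png
pics/s_7.45.png
pics/s_8.05.png
time: 8.45
eef_pos: [0.4841, 0.04, 0.235]
orientation: [3.141, -0.001, 2.811]
ft_force: [-2.6, 3.3, 6.7]
finger_gap: 0.0368
t 8.6 x,y,z mm [-1.2046e+02  1.6000e-01  2.3501e+02] F pump [-2.92  2.    7.14] std 0.59 moment [ 0.62  0.29 -0.12] gap 0.0369
```

View pics/sA.png

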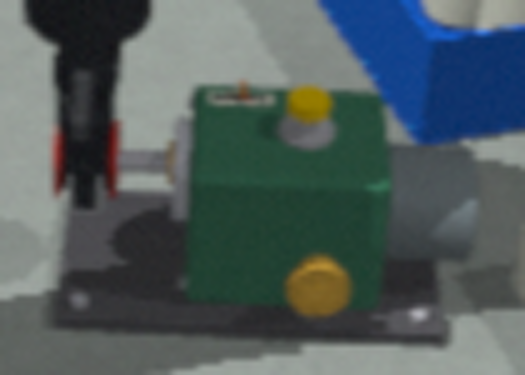

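The knob follows the hand (now columns ~60-118, earlier 40-100); force begins to rise: inner stop.

```bash
python3 -m jog '{"dp":[[-0.05,0,0],[-0.05,0,0],[0,0,0]],"dr":[[0,0,0],[0,0,0],[0,0,0]]}'; python3 -c "
from h import *
fx(4)"
```

```text
time: 8.95
eef_pos: [0.4847, 0.0398, 0.235]
orientation: [3.141, -0.001, 2.811]
ft_force: [-2.4, 3.3, 7.7]
finger_gap: 0.0367
t 9.1 x,y,z mm [-1.1990e+02  1.9000e-01  2.3499e+02] F pump [-3.68  2.65  7.63] std 0.31 moment [ 0.75  0.51 -0.12] gap 0.0371
```

```bash
python3 -m jog '{"dp":[[-0.05,0,0],[-0.05,0,0],[-0.05,0,0],[0,0,0]],"dr":[[0,0,0],[0,0,0],[0,0,0],[0,0,0]]}'; python3 -c "
from h import *
fx(4)"
```

```text
time: 9.55
eef_pos: [0.4855, 0.0396, 0.235]
orientation: [3.141, -0.003, 2.812]
ft_force: [-3.8, 4.5, 8.9]
finger_gap: 0.0368
t 9.7 x,y,z mm [-1.1903e+02  2.3000e-01  2.3497e+02] F pump [-5.05  2.57  8.46] std 0.22 moment [ 0.9   0.81 -0.13] gap 0.037
```

```bash
sed -i 's/L.append(\[\*topump(s\["eef_pos"\])\[0\]\*1000/gp=np.array(s["eef_pos"])+Rn.from_euler("xyz",s["orientation"]).apply([0,0,.155]);L.append([*topump(gp)[0]*1000/' h.py
python3 -m jog '{"dp":[[-0.05,0,0],[-0.05,0,0],[-0.05,0,0],[-0.05,0,0],[0,0,0]],"dr":[[0,0,0],[0,0,0],[0,0,0],[0,0,0],[0,0,0]]}'; python3 -c "
from h import *
fx(4)"
```

```text
time: 10.25
eef_pos: [0.4866, 0.0392, 0.2349]
orientation: [-3.142, -0.005, 2.812]
ft_force: [-6.7, 5.4, 9.7]
finger_gap: 0.0367
t 10.4 x,y,z mm [-118.57    0.27   79.93] F pump [-7.55  2.56 10.3 ] std 0.41 moment [ 1.12  1.14 -0.18] gap 0.0368
```

```bash
python3 -m jog '{"dp":[[-0.05,0,0],[0,0,0],[0,0,0]],"dr":[[0,0,0],[0,0,0],[0,0,0]]}'; python3 -c "
from h import *
fx(8)"; cp $(ls -t pics/s_*|head -1) pics/sB.png
```

```text
time: 10.75
eef_pos: [0.4869, 0.0392, 0.2349]
orientation: [-3.141, -0.005, 2.812]
ft_force: [-5.9, 5.9, 10.7]
finger_gap: 0.0369
t 11.1 x,y,z mm [-118.37    0.27   79.91] F pump [-7.85  3.07 10.65] std 0.57 moment [ 1.2   1.21 -0.16] gap 0.0364
```

View pics/sB.png

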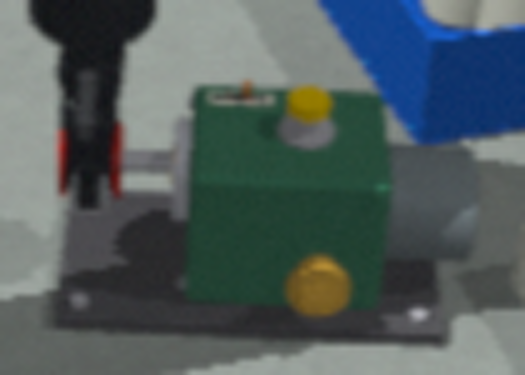

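```bash
python3 -m jog '{"dp":[[0.1,0,0],[0.1,0,0],[0.1,0,0],[0.1,0,0],[0.1,0,0],[0.1,0,0],[0.1,0,0],[0.1,0,0],[0.1,0,0],[0.1,0,0],[0.1,0,0],[0.1,0,0],[0.1,0,0],[0.1,0,0],[0,0,0]],"dr":[[0,0,0],[0,0,0],[0,0,0],[0,0,0],[0,0,0],[0,0,0],[0,0,0],[0,0,0],[0,0,0],[0,0,0],[0,0,0],[0,0,0],[0,0,0],[0,0,0],[0,0,0]]}'; python3 -c "
from h import *
fx(4)"
```

```text
time: 12.65
eef_pos: [0.4767, 0.0425, 0.235]
orientation: [3.14, 0.002, 2.81]
ft_force: [3.2, 2.0, 6.6]
finger_gap: 0.0368
t 12.8 x,y,z mm [-127.89    0.37   80.03] F pump [2.26 2.26 5.7 ] std 0.11 moment [ 0.35 -0.51 -0.04] gap 0.0369
```

```bash
python3 -m jog '{"dp":[[0.05,0,0],[0.05,0,0],[0.05,0,0],[0.05,0,0],[0,0,0]],"dr":[[0,0,0],[0,0,0],[0,0,0],[0,0,0],[0,0,0]]}'; python3 -c "
from h import *
fx(4)"
```

```text
time: 13.35
eef_pos: [0.4749, 0.0431, 0.235]
orientation: [3.14, 0.002, 2.81]
ft_force: [2.5, 1.9, 6.5]
finger_gap: 0.0366
t 13.5 x,y,z mm [-129.83    0.38   80.02] F pump [1.95 1.79 5.69] std 0.3 moment [ 0.28 -0.53 -0.07] gap 0.0367
```

```bash
python3 -m jog '{"dp":[[0.05,0,0],[0.05,0,0],[0.05,0,0],[0.05,0,0],[0,0,0]],"dr":[[0,0,0],[0,0,0],[0,0,0],[0,0,0],[0,0,0]]}'; python3 -c "
from h import *
fx(4)"
```

```text
time: 14.05
eef_pos: [0.473, 0.0438, 0.235]
orientation: [3.14, 0.002, 2.81]
ft_force: [1.6, 1.7, 5.9]
finger_gap: 0.037
t 14.2 x,y,z mm [-131.82    0.39   80.03] F pump [2.09 2.62 6.19] std 0.64 moment [ 0.31 -0.46 -0.05] gap 0.0368
```

```bash
python3 -m jog '{"dp":[[0.05,0,0],[0.05,0,0],[0.05,0,0],[0,0,0]],"dr":[[0,0,0],[0,0,0],[0,0,0],[0,0,0]]}'; python3 -c "
from h import *
fx(4)"
```

```text
time: 14.65
eef_pos: [0.4716, 0.0442, 0.235]
orientation: [3.14, 0.002, 2.81]
ft_force: [2.8, 1.1, 4.5]
finger_gap: 0.0367
t 14.8 x,y,z mm [-133.33    0.38   80.02] F pump [1.66 1.98 5.76] std 0.38 moment [ 0.34 -0.48 -0.05] gap 0.0369
```

```bash
python3 -m jog '{"dp":[[0.05,0,0],[0.05,0,0],[0.05,0,0],[0,0,0]],"dr":[[0,0,0],[0,0,0],[0,0,0],[0,0,0]]}'; python3 -c "
from h import *
fx(4)"
```

```text
time: 15.25
eef_pos: [0.4703, 0.0447, 0.235]
orientation: [3.14, 0.003, 2.81]
ft_force: [2.7, 1.5, 6.0]
finger_gap: 0.0368
t 15.4 x,y,z mm [-134.59    0.39   80.03] F pump [2.4  2.09 5.7 ] std 0.67 moment [ 0.28 -0.65 -0.06] gap 0.0367
```

```bash
python3 -m jog '{"dp":[[0.05,0,0],[0.05,0,0],[0.05,0,0],[0.05,0,0],[0,0,0]],"dr":[[0,0,0],[0,0,0],[0,0,0],[0,0,0],[0,0,0]]}'; python3 -c "
from h import *
fx(4)"
```

```text
time: 15.95
eef_pos: [0.469, 0.0451, 0.235]
orientation: [3.139, 0.004, 2.81]
ft_force: [5.9, 0.0, 4.6]
finger_gap: 0.037
t 16.1 x,y,z mm [-135.82    0.41   80.05] F pump [5.48 1.43 4.6 ] std 0.43 moment [ 0.11 -1.12 -0.03] gap 0.0368
```

```bash
python3 -m jog '{"dp":[[0.05,0,0],[0.05,0,0],[0.05,0,0],[0,0,0],[0,0,0]],"dr":[[0,0,0],[0,0,0],[0,0,0],[0,0,0],[0,0,0]]}'; python3 -c "
from h import *
fx(8)"; cp $(ls -t pics/s_*|head -1) pics/sC.png
```

```text
time: 16.65
eef_pos: [0.4682, 0.0453, 0.2351]
orientation: [3.139, 0.005, 2.809]
ft_force: [6.6, -0.1, 3.4]
finger_gap: 0.037
t 17.0 x,y,z mm [-136.48    0.44   80.08] F pump [6.94 1.67 3.81] std 0.43 moment [-0.07 -1.39 -0.03] gap 0.0368
```

View pics/sC.png

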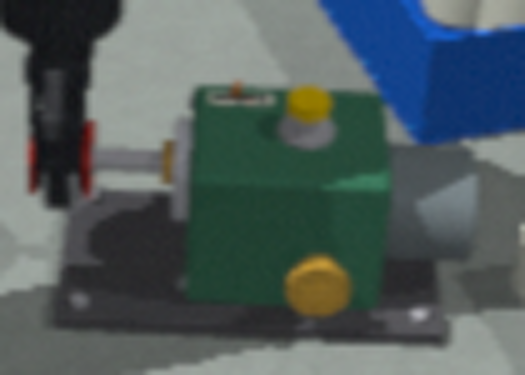

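```bash
python3 -m jog '{"dp":[[0.04,0,0],[0.03,0,0],[0,0,0],[0,0,0],[0,0,0]],"dr":[[0,0,0],[0,0,0],[0,0,0],[0,0,0],[0,0,0]]}'; python3 -c "
from h import *
fx(8)"
```

```text
time: 17.55
eef_pos: [0.4678, 0.0455, 0.2351]
orientation: [3.139, 0.006, 2.809]
ft_force: [6.6, -1.5, 3.3]
finger_gap: 0.0367
t 17.9 x,y,z mm [-136.8     0.45   80.08] F pump [7.64 1.55 3.34] std 0.49 moment [-0.22 -1.55 -0.01] gap 0.0368
```

```bash
python3 -m jog '{"dp":[[-0.1,0,0],[-0.1,0,0],[-0.1,0,0],[-0.1,0,0],[-0.1,0,0],[-0.1,0,0],[-0.1,0,0],[-0.1,0,0],[-0.1,0,0],[-0.1,0,0],[-0.1,0,0],[-0.1,0,0],[0,0,0]],"dr":[[0,0,0],[0,0,0],[0,0,0],[0,0,0],[0,0,0],[0,0,0],[0,0,0],[0,0,0],[0,0,0],[0,0,0],[0,0,0],[0,0,0],[0,0,0]]}'; python3 -c "
from h import *
fx(4)"
```

```text
time: 19.25
eef_pos: [0.4758, 0.0429, 0.2349]
orientation: [3.141, -0.002, 2.811]
ft_force: [-0.8, 4.2, 9.4]
finger_gap: 0.0368
t 19.4 x,y,z mm [-129.61    0.31   79.91] F pump [-2.3   3.48  9.42] std 0.16 moment [ 0.82  0.06 -0.09] gap 0.0367
```

```bash
python3 -m jog '{"dp":[[-0.1,0,0],[-0.1,0,0],[-0.08,0,0],[0,0,0],[0.04,0,0],[0.04,0,0],[0,0,0],[0,0,0]],"dr":[[0,0,0],[0,0,0],[0,0,0],[0,0,0],[0,0,0],[0,0,0],[0,0,0],[0,0,0]]}'; python3 -c "
from h import *
fx(4)"
```

```text
time: 20.25
eef_pos: [0.4779, 0.0421, 0.2349]
orientation: [3.141, -0.001, 2.811]
ft_force: [-0.8, 3.3, 8.8]
finger_gap: 0.037
t 20.4 x,y,z mm [-127.22    0.31   79.94] F pump [-1.66  3.14  8.95] std 0.21 moment [ 0.78 -0.09 -0.14] gap 0.0368
```

```bash
python3 -m jog '{"dp":[[0.05,0,0],[0,0,0],[0,0,0]],"dr":[[0,0,0],[0,0,0],[0,0,0]]}'; python3 -c "
from h import *
fx(4)"
python3 -m jog '{"dp":[[0,0,0],[0,0,0],[0,0,0],[0,0,0],[0,0,0],[0,0,0],[0,0,0],[0,0,0]],"dr":[[0,0,0],[0,0,0],[0,0,0],[0,0,0],[0,0,0],[0,0,0],[0,0,0],[0,0,0]]}' -1;  python3 -c "
from h import *
fx(3)"; cp $(ls -t pics/s_*|head -1) pics/sD.png
```

```text
time: 20.75
eef_pos: [0.4777, 0.0422, 0.235]
orientation: [3.141, -0.001, 2.811]
ft_force: [1.4, 3.5, 7.9]
finger_gap: 0.0372
t 20.9 x,y,z mm [-127.44    0.33   79.95] F pump [-0.4   3.18  8.33] std 0.49 moment [ 0.71 -0.12 -0.12] gap 0.0368
time: 21.75
eef_pos: [0.4781, 0.0414, 0.2347]
orientation: [3.142, -0.0, 2.81]
ft_force: [0.1, -0.2, 0.9]
finger_gap: 0.0854
t 21.85 x,y,z mm [-126.61   -0.46   79.69] F pump [-0.13  0.2   0.58] std 0.29 moment [ 0.02  0.01 -0.  ] gap 0.0852
```

View pics/sD.png

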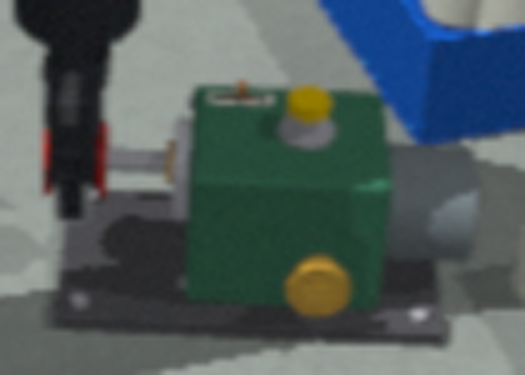

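```bash
python3 -m jog '{"dp":[[0,0,-1],[0,0,-1.5],[0,0,-2],[0,0,-2],[0,0,-2],[0,0,-2],[-1,0,0],[-2,0,0],[-2,0,0],[-2,0,0],[-2,0,0],[-2,0,0],[-1.7,0,0],[-1,0,0],[0,0,0],[0,0,0],[0,0,0]],"dr":[[0,0,0],[0,0,0],[0,0,0],[0,0,0],[0,0,0],[0,0,0],[0,0,0],[0,0,0],[0,0,0],[0,0,0],[0,0,0],[0,0,0],[0,0,0],[0,0,0],[0,0,0],[0,0,0],[0,0,0]]}' -1
python3 -m jog '{"dp":[[0,0,0],[0,0,0],[0,0,0],[0,0,0],[0,0,0],[0,0,0],[0,0,0],[0,0,0],[0,0,0],[0,0,0]],"dr":[[0,0,0],[0,0,0],[0,0,0],[0,0,0],[0,0,0],[0,0,0],[0,0,0],[0,0,0],[0,0,0],[0,0,0]]}' 1;  python3 -c "
from h import *
rel([.01,0,.316])
p,d=bot.get_image('wrist');cv2.imwrite('pics/w4.png',p[:,:,::-1])"
```

```text
time: 23.6
eef_pos: [0.6068, -0.0027, 0.3396]
orientation: [-3.141, -0.001, 2.811]
ft_force: [0.3, -0.5, -0.9]
finger_gap: 0.0855
time: 24.6
eef_pos: [0.6077, -0.0032, 0.3397]
orientation: [3.141, 0.0, 2.81]
ft_force: [0.4, -0.2, 0.4]
finger_gap: -0.0002
t 24.6 pump TCP [ 10.39  -0.52 339.69] dp [0.039 0.052 2.369] dr [ 0.01  0.   -0.03] F [ 0.37 -0.24  0.43] Fpump [ 0.42 -0.11] gap -0.00017790527909981068
```

View pics/w4.png

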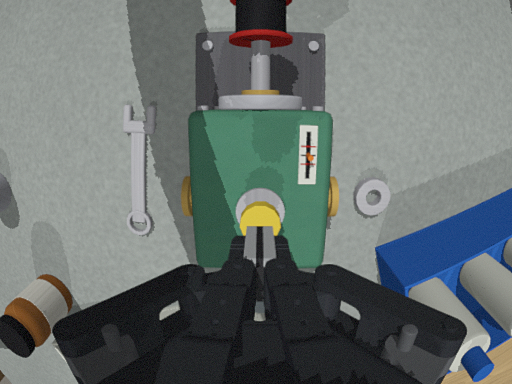

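Shut fingertips (column ~262, row ~230) stand over the yellow cap; needle near mid strip. Descend and press.

```bash
python3 -m jog '{"dp":[[0,0.05,0.5],[0,0,1],[0,0,0.9],[0,0,0.2],[0,0,0.1],[0,0,0.1],[0,0,0.1],[0,0,0]],"dr":[[0,0,0],[0,0,0],[0,0,0],[0,0,0],[0,0,0],[0,0,0],[0,0,0],[0,0,0]]}';  python3 -c "
from h import *
fx(3)"
```

```text
time: 25.45
eef_pos: [0.6079, -0.0027, 0.311]
orientation: [3.141, 0.0, 2.81]
ft_force: [0.3, 0.0, 2.1]
finger_gap: -0.0003
t 25.55 x,y,z mm [1.0490e+01 7.0000e-02 1.5598e+02] F pump [ 0.07 -0.08  2.49] std 0.57 moment [-0.05  0.21  0.01] gap 0.0003
```

```bash
python3 -m jog '{"dp":[[0,0,0.05],[0,0,0.05],[0,0,0.05],[0,0,0.05],[0,0,0.05],[0,0,0.05],[0,0,0]],"dr":[[0,0,0],[0,0,0],[0,0,0],[0,0,0],[0,0,0],[0,0,0],[0,0,0]]}';  python3 -c "
from h import *
fx(3)"
```

```text
time: 26.3
eef_pos: [0.6079, -0.0027, 0.3076]
orientation: [3.141, 0.0, 2.81]
ft_force: [-0.7, 1.3, 2.4]
finger_gap: 0.0001
t 26.4 x,y,z mm [1.050e+01 3.000e-02 1.526e+02] F pump [-0.24  0.55  2.22] std 0.63 moment [ 0.03  0.02 -0.02] gap -0.0002
```

```bash
python3 -m jog '{"dp":[[0,0,0.05],[0,0,0.05],[0,0,0.05],[0,0,0.05],[0,0,0.05],[0,0,0.05],[0,0,0]],"dr":[[0,0,0],[0,0,0],[0,0,0],[0,0,0],[0,0,0],[0,0,0],[0,0,0]]}';  python3 -c "
from h import *
fx(3)"
```

```text
time: 27.15
eef_pos: [0.6079, -0.0027, 0.3046]
orientation: [3.141, 0.0, 2.81]
ft_force: [0.5, 1.1, 2.4]
finger_gap: -0.0
t 27.25 x,y,z mm [1.0490e+01 2.0000e-02 1.4963e+02] F pump [0.01 0.8  2.17] std 0.29 moment [ 0.13 -0.1  -0.02] gap 0.0001
```

The pin is going past 2 mm freely (6+ mm down at ~2.3 N): it has entered the groove.

```bash
python3 -m jog '{"dp":[[0,0,0.05],[0,0,0.05],[0,0,0.05],[0,0,0.05],[0,0,0.05],[0,0,0.05],[0,0,0.05],[0,0,0]],"dr":[[0,0,0],[0,0,0],[0,0,0],[0,0,0],[0,0,0],[0,0,0],[0,0,0],[0,0,0]]}';  python3 -c "
from h import *
fx(3)"
```

```text
time: 28.1
eef_pos: [0.6079, -0.0027, 0.3011]
orientation: [3.141, 0.0, 2.81]
ft_force: [1.8, 1.0, 2.8]
finger_gap: -0.0003
t 28.2 x,y,z mm [1.048e+01 3.000e-02 1.461e+02] F pump [1.23 1.08 2.33] std 0.15 moment [ 0.11 -0.26  0.03] gap 0.0003
```

```bash
python3 -m jog '{"dp":[[0,0,0.05],[0,0,0.05],[0,0,0.05],[0,0,0]],"dr":[[0,0,0],[0,0,0],[0,0,0],[0,0,0]]}';  python3 -c "
from h import *
fx(3)"
```

```text
time: 28.65
eef_pos: [0.6079, -0.0027, 0.3003]
orientation: [3.141, 0.0, 2.81]
ft_force: [-0.0, 0.0, 7.5]
finger_gap: -0.0002
t 28.75 x,y,z mm [1.0470e+01 4.0000e-02 1.4528e+02] F pump [-0.06 -0.36  7.07] std 0.28 moment [ 0.14  0.05 -0.02] gap -0.0001
```

Force rises at z 0.300: bottomed at ~11 mm. Retract and check.

```bash
python3 -m jog '{"dp":[[0,0,-0.3],[0,0,-0.7],[0,0,-2],[0,0,-2],[0,0,-2],[0,0,-1],[0,0,0],[0,0,0],[0,0,0],[0,0,0]],"dr":[[0,0,0],[0,0,0],[0,0,0],[0,0,0],[0,0,0],[0,0,0],[0,0,0],[0,0,0],[0,0,0],[0,0,0]]}';  python3 - <<'E'
from h import *
c={k:np.array(v) for k,v in bot.calibration("wrist").items()}
p,d=bot.get_image('wrist');cv2.imwrite('pics/w5.png',p[:,:,::-1])
vv,uu=np.mgrid[:384,:512]
K=c["intrinsics"];x=(uu-K[0,2])/K[0,0];y=(vv-K[1,2])/K[1,1];r=np.hypot(x,y)+1e-9;k=np.tan(r)/r
X=(np.stack([x*k*d,y*k*d,d],-1)-c["t"])@c["R"]
h=cv2.cvtColor(p,cv2.COLOR_RGB2HSV).astype(int)
m=(h[...,0]>22)&(h[...,0]<33)&(h[...,1]>150)&(h[...,2]>90)&(uu>220)&(uu<300)
Q=topump(X[m]);print(m.sum(),np.median(Q,0),np.percentile(Q[:,2],[50,80,95]))
print(bot.observe()["ft_force"],bot.observe()["time"])
E
```

```text
time: 29.8
eef_pos: [0.6075, -0.0028, 0.3786]
orientation: [-3.141, -0.002, 2.81]
ft_force: [-0.8, 0.3, -0.6]
finger_gap: 0.0002
810 [ 0.01188515 -0.00082552  0.12699301] [0.12699301 0.12754565 0.12808552]
[-0.42609847 -0.3383391   0.26508131] 29.85
```

View pics/w5.png

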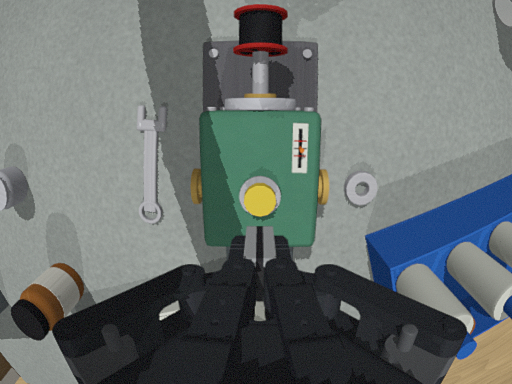

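```bash
python3 -c "
import cv2
p=cv2.imread('pics/w5.png')[118:180,280:322];cv2.imwrite('pics/w5z.png',cv2.resize(p,None,fx=9,fy=9,interpolation=cv2.INTER_CUBIC))"
```

```text
(no output)
```

View pics/w5z.png

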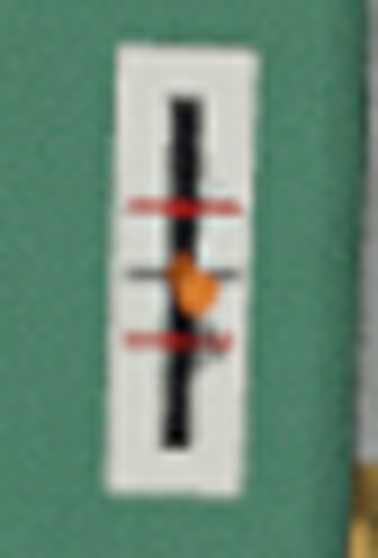

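The needle's foot sits on the grey rest mark between the red marks (its top is offset only by perspective), and the cap is 11 mm down.

```bash
python3 -c "
from cell import bot
print(bot.finish_job())"
```

```text
the job is handed in; nothing more can be done
None
```

The shaft is locked in the middle of its float and the job is handed in, at about 30 s of the 58 s allowed; no verdict was reported.

| Step | Measured |
|---|---|
| Push in, leaning on the inner stop | 7.9 N, knob at -118.4 mm |
| Pull out, leaning on the outer stop | 7.6 N, knob at -136.8 mm |
| Middle | -127.6 mm |
| Shaft released at | -127.4 mm, with only about 0.4 N left on it |

- **Float:** taking off the spring give, the two stops are about 12 mm apart, within the stated 10 to 14 mm.
- **Load limit:** no reading passed 8 N either way, well under the 14 N limit.
- **Locking pin:** it slid down freely at about 2.3 N and bottomed at about 7 N. The cap top afterwards measured 127 mm above the bench, so the pin is about 11 mm down.

In the last wrist picture the needle's foot is on the rest mark. The gripper was clear of everything, with the force reading near zero.

The bystanders in that picture (spanner, bearing and jar, and the tin partly in view) looked undisturbed. I did not measure the positions of any bystanders again, but nothing was touched on the way. No check failed or disagreed.

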